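# Load the finishing bowl and jog it through the guard hole

## Task

Pick up the steel scoop tray by its black handle and tip it so that all three pink castings slide into the orange finishing bowl, without touching the castings with the gripper, then set the tray back down flat on the bench and let go of it. Then take the brass stylus with the red grip from the tool rack, reach it through the black-ringed hole in the top of the yellow jog box and push the recessed green button down; finish while still holding the stylus and keeping the button fully down. Leave the other tools and the clutter where they are.

Things in the scene. Friction and masses are not known exactly. Their poses are not given: they have to be found in the camera images.
- tray: loose polished steel scoop tray, 220 g: pan 120 (x) x 96 (y) mm, floor and walls 3 mm thick, walls 26 mm high at the sides and +x end; OPEN at its -x end, no lip. Black handle bar along x from 60 to 144 mm, 14 mm wide (y), 20 mm tall, 14 to 34 mm above the underside. Origin: centre of the pan's underside; z up. Starts flat on the bench, open end roughly towards the robot
- tray_grip (a point): point on the tray's handle to pinch across its 14 mm width: 105 mm along +x and 24 mm above the tray's origin; axes as the tray
- tray_lip (a point): middle of the pan's open edge, top of floor: 60 mm along -x and 3 mm above the tray's origin; axes as the tray
- casting_a: pink resin casting, about 26 x 20 x 26 mm, 35 g, lying loose in the tray; origin at the centre of its underside, z up as it first lies. Slides on the tray at about 15 to 25 degrees of tilt
- casting_b: pink resin casting, about 28 x 22 x 18 mm, 35 g, lying loose in the tray; origin at the centre of its underside, z up as it first lies. Slides on the tray at about 15 to 25 degrees of tilt
- casting_c: pink resin casting, about 24 mm across and 25 mm high, 35 g, lying loose in the tray; origin at the centre of its underside, z up as it first lies. Slides on the tray at about 15 to 25 degrees of tilt
- finisher: fixed vibratory finisher: blue round base under an orange open bowl; outer rim diameter 172 mm at 100 mm above the bench, inside diameter about 164 mm at the rim and 112 mm at the floor. Origin: centre of its underside, on the bowl's axis
- bowl_floor (a point): centre of the bowl's inner floor, 46 mm above the bench, 54 mm below the rim
- jogbox: fixed yellow box 90 x 80 mm (x, y), 60 mm high, with a round hole of 18 mm diameter (black ring around it) in the middle of its top plate, which is 8 mm thick. Origin: centre of its underside; z up
- aperture (a point): centre of the hole, level with the box's top, 60 mm above the bench
- jog_top (a point): centre of the top of the green button (24 mm diameter) right under the hole, 30 mm below the box's top when not pressed; moves down with it
- jog (a joint): travel of the spring button in m: 0 released, 0.006 fully down; needs 1.5 N to start and 5 N to be fully down; springs back when let go. Counts as fully down beyond 0.0045
- rack: fixed aluminium rack block 150 x 40 x 50 mm high with three holes along its x axis at -50, 0 and +50 mm, 9.5 mm wide, 38 mm deep; stylus, file and brush stand in them in any order, tips 12 mm above the bench. Origin: centre of its underside; z up
- stylus: loose brass stylus with RED grip, 60 g, standing in a rack hole (it may lean up to about 3 degrees). Origin: the lower tip; z runs up along it. Brass shank of 8 mm diameter from 0 to 70 mm, red round grip of 16 mm diameter from 70 to 140 mm
- file: needle file standing in the rack, same shape and size as the stylus but BLUE grip and steel shank; origin at the tip
- brush: touch-up tool standing in the rack, same shape and size as the stylus but LIGHT WOOD grip and steel shank; origin at the tip
- wrench_a: steel wrench 150 mm long lying flat on the bench, 20 mm thick; leave alone; origin under its middle
- wrench_b: dark steel wrench 130 mm long lying flat on the bench, 20 mm thick; leave alone; origin under its middle
- marker: blue marker pen 130 mm long, 15 mm thick, lying on the bench; leave alone; origin under its middle
- tub: white open plastic tub 120 x 170 x 70 mm high on the bench; leave alone; origin at centre of underside

How it is judged:
On the way, in this order (a step that is already met when the one before it is completed fails the run):
1. all three castings lie in the finishing bowl (horizontal distance between each of casting_a, casting_b, casting_c and bowl_floor below 0.078 m and height (world z) of casting_a between 0.035 and 0.095 m and height (world z) of casting_b between 0.035 and 0.095 m and height (world z) of casting_c between 0.035 and 0.095 m), for 0.2 s.
2. the tray stands flat on the bench again, let go, with the castings in the bowl (all of step 1 and height (world z) of tray below 0.012 m and angle between tray's own z axis and vertical below 0.1 rad and contact force between the fingers and tray below 0.2 N and linear speed of tray below 0.03 m/s), for 0.2 s.
3. the stylus, held in the gripper, keeps the button down through the hole (value of joint jog above 0.0045 m and contact force between stylus and jogbox above 2 N and contact force between the fingers and stylus above 2 N and horizontal distance between aperture and stylus below 0.013 m and angle between stylus's own z axis and vertical below 0.4 rad), for 0.5 s.
At the end, for the whole second after the job is handed in: Castings in the bowl (within 78 mm of its axis, below the rim); tray flat on the bench, released, at rest; the gripper holds the stylus within 0.4 rad of upright, tip in the hole, pressing with over 2 N, the button down over 4.5 of its 6 mm, through the last second (all of step 2 and all of step 3); the arm keeps its last pose, push and grip.
It fails at once if the gripper touches a casting (contact force between the fingers and casting_a above 0.5 N or contact force between the fingers and casting_b above 0.5 N or contact force between the fingers and casting_c above 0.5 N).
It fails at once if a bystander is moved by more than 30 mm (distance of any of file, brush, wrench_a, wrench_b, marker, tub from where it was at the start of the episode above 0.03 m).
It also fails if it takes over 72 s, if anything falls off the work surface, if the arm or the gripper's body presses on something with over 40 N, if the wrist force passes 120 N, or if a joint passes its speed limit or range.

## Robot

A 7-joint arm with a two-finger parallel gripper is mounted at the origin on the work surface. World frame = base frame: x ahead of the robot, y to its left, z up, the work surface at z = 0. Lengths are in m, angles in rad, forces in N, time in s.
With the tool pointing down it reaches from about 0.425 to 0.875 m from the base axis. Payload 9.9 kg.
Tool frame: the origin (TCP) lies on the centre line of the jaws, within the pads' length; the fingertips stand ahead of it and the grasp point (between the pads) lies 5 mm behind it (r.tip_reach is the z of the fingertips in the tool frame, in m); z points along the fingers, x is the direction in which the jaws open and shut, and the axes are right-handed (so a half turn about z gives the same grasp; the last joint's range is limited). The gripper opens to 85 mm and grips with 20 to 120 N. Pads are 22 mm wide; open, the fingers measure 114 mm over their backs; the gripper's body (76 mm by 85 mm) begins 54 mm behind the grasp point. The pads swing forward as they close: fully open they stand 13 mm farther back than shut.
Start: joints at [-1.417, 0.576, 0.025, 1.437, -0.015, 1.129, -0.057], TCP at [0.159, 0.656, 0.245] pointing down, gripper open.
Joint ranges: [-2.76, 2.76], [-0.34, 2.15], [-1.52, 1.57], [0.19, 2.46], [-1.09, 4.23], [0.17, 1.99], [-2.82, 2.82]. Speed limits (rad/s): [2.22, 2.22, 3.01, 3.01, 3.14, 3.14, 3.14].

## Interface

Orientations are given as [roll, pitch, yaw] about the fixed x, y, z axes, in that order (R = Rz(yaw) Ry(pitch) Rx(roll)).
In Python, from rig import r, optics gives the robot as it stands.
- The arm moves only by the shell command python3 -m inch 'ROWS' [OPENING] [FORCE]. ROWS is JSON, a list of rows, each a list of 6 numbers: the shift along the tool's x, y, z in mm, then the turn, a rotation vector about the tool's x, y, z in rad. A call has 1 to 10 rows; each row shifts and turns the commanded pose from where the row before left it, along the tool's axes as they then stand; what a row does not reach is not made up. A row lasts 1/12 s, in which the tool goes at most 41.7 mm and 7.16 degrees, less where a joint would pass 70% of its speed; a pose out of reach is approached as far as the arm can. A call with a gripper value outside its range is refused whole. OPENING is the closure, from -1 (fully open) to 1 (shut), set as the call begins (- or left out, the last holds). The fingers move at their own pace and stop on an object; FORCE is the grip in N (left out, the last holds). Time passes only in rows, so rows that do not move let the fingers close. It gives the time, the measured TCP pose, the force and the opening at its end, in the units of the state.
- r.get_obs(): the state, without advancing time (a new reading comes with each control period).
- optics.snapshot(name): name is "scene" or "top" or "wrist"; returns a dict with "color" (384x512x3 uint8, red, green, blue), "range_z" (384x512 float32, m along the optical axis (not along the pixel's ray), 0 where there is no reading), "vfov" (degrees; the focal length in pixels is half the picture's height over the tangent of half this angle, whatever the lens; pixels are square), "cx", "cy" (the principal point, pixels), "R" (3x3) and "t" (3): a world point X has camera coordinates R X + t; the wrist camera has in their place "hand_eye" (4x4, takes a point from camera to tool coordinates, whose origin is the TCP and whose axes are the tool frame's). Camera axes: x right, y down, z forward; pixel columns grow to the right and rows downward; lengths in m; the calibration is good to about 2 mm. A picture is of the moment at which its call begins: read the wrist's pose just before it.
- r.finish_job(): hands the job in, once; it reports no verdict.
The state is a dict: "t": time; "joint_positions": joint angles; "joint_velocities": joint speeds; "joint_efforts": joint torques, N m; "ee_pos": TCP position; "orientation": TCP orientation; "force": force on the tool from outside, world axes, zero at the start; "moment": the same for the moment, N m; "finger_gap": finger opening in m.
Only numpy, scipy, OpenCV 4.12 (cv2) and the standard library are available. Lean on these libraries where they do the work, as an engineer would, in place of code of your own. Each camera call takes 0.05 s, during which the arm holds its last target.

## Working session

There is one attempt and no reset: what is moved stays moved. The work goes in short steps, Python scripts to look and compute and a shell command to move; the robot and the scene stay as the last step left them, time stands still between calls to the robot, and variables do not carry over. Pictures are saved under pics/ and viewed, and the job is handed in when it is done.

```bash
ls; mkdir -p pics
cat > h.py <<'E'
import numpy as np, cv2
from rig import r, optics
from scipy.spatial.transform import Rotation as Ro
def snap(n):
    o=r.get_obs(); s=optics.snapshot(n); 
    s['obs']=o
    f=192/np.tan(np.radians(s['vfov'])/2); s['f']=f
    if 'hand_eye' in s:
        T=np.eye(4); T[:3,:3]=Ro.from_euler('xyz',o['orientation']).as_matrix(); T[:3,3]=o['ee_pos']
        s['C2W']=T@np.array(s['hand_eye'])
    else:
        T=np.eye(4); R=np.array(s['R']); T[:3,:3]=R.T; T[:3,3]=-R.T@np.array(s['t']); s['C2W']=T
    return s
def cloud(s):
    v,u=np.mgrid[0:384,0:512]; z=s['range_z']
    P=np.stack([(u-s['cx'])/s['f']*z,(v-s['cy'])/s['f']*z,z],-1)
    W=P@s['C2W'][:3,:3].T+s['C2W'][:3,3]; W[z<=0]=np.nan
    return W
def save(s,name,k=1.5):
    c=cv2.cvtColor(s['color'],cv2.COLOR_RGB2BGR)
    cv2.imwrite('pics/'+name+'.png',cv2.resize(c,None,fx=k,fy=k,interpolation=cv2.INTER_CUBIC))
E
python3 - <<'E'
from h import *
import pickle
o=r.get_obs(); print(o, r.tip_reach)
D={}
for n in ['scene','top','wrist']:
    s=snap(n); save(s,n+'0'); D[n]=s; print(n,s['f'],s['cx'],s['cy'],s['C2W'].round(3).tolist(),(s['range_z']>0).mean())
pickle.dump(D,open('d0.pkl','wb'))
E
```

```text
pics
{'t': 0.0, 'joint_positions': array([-1.41682479,  0.57654853,  0.02480563,  1.43792276, -0.01498152,
        1.12898966, -0.05650045]), 'joint_velocities': array([ 0.00023517,  0.0011599 , -0.00208337,  0.0006947 ,  0.0016803 ,
       -0.00164539,  0.00357744]), 'joint_efforts': array([ 8.64269305e-05, -7.65765524e+01,  2.25056536e+00, -2.85971475e+01,
        1.54169986e-02,  1.24267425e-02, -6.58343447e-05]), 'ee_pos': array([0.15886312, 0.65559168, 0.24442553]), 'orientation': array([3.14150822e+00, 1.68217261e-03, 1.33309833e+00]), 'force': array([ 0.68432355,  0.62434571, -0.12593969]), 'moment': array([ 0.03470398, -0.01139048, -0.01820304]), 'finger_gap': 0.08559762059582633} 0.014
scene 396.76548009480996 249.84708222344494 187.78309004738136 [[0.075, 0.833, -0.548, 1.137], [0.997, -0.069, 0.031, -0.075], [-0.013, -0.549, -0.836, 0.918], [0.0, 0.0, 0.0, 1.0]] 0.9960276285807291
top 370.9178064897133 261.10639958733805 194.95206676212422 [[0.003, -0.988, 0.152, 0.432], [-1.0, -0.003, -0.002, -0.025], [0.002, -0.152, -0.988, 1.148], [0.0, 0.0, 0.0, 1.0]] 0.9959462483723959
wrist 318.660662689685 251.66409472557766 187.81855002748736 [[0.236, 0.932, 0.276, 0.088], [0.972, -0.226, -0.069, 0.674], [-0.001, 0.285, -0.959, 0.372], [0.0, 0.0, 0.0, 1.0]] 0.9960428873697916
```

View pics/top0.png

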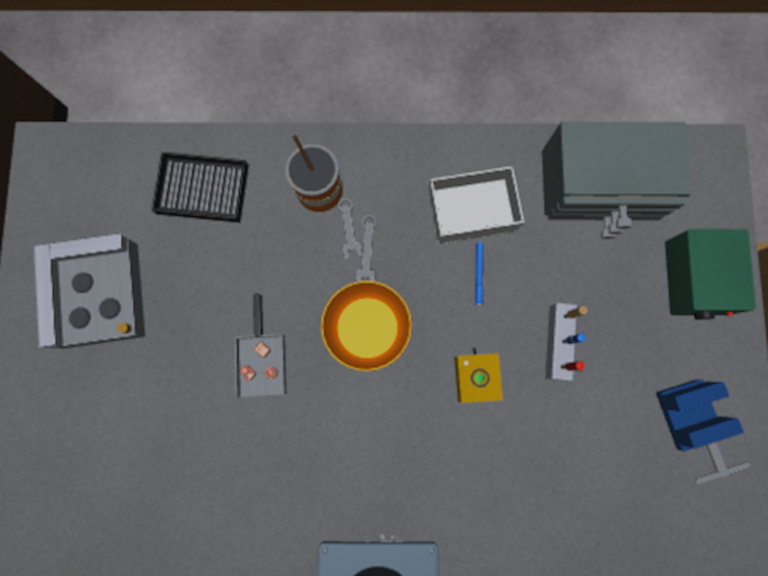

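View pics/scene0.png

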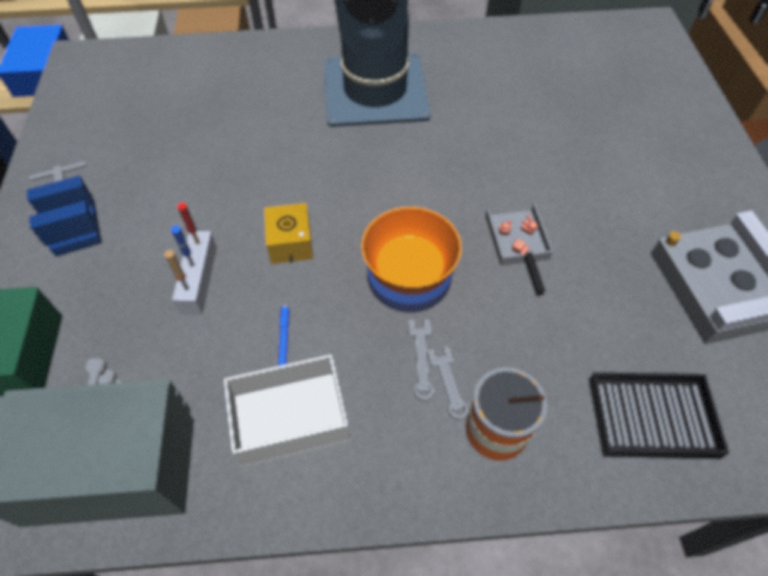

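View pics/wrist0.png

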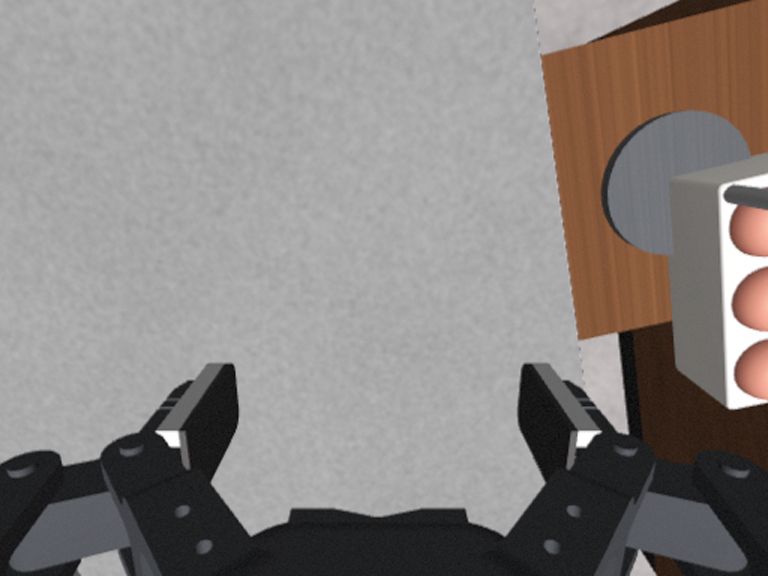

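Top view (768x576): the tray is at (260,365) with its handle end at (258,300), the bowl at (366,325), the jog box hole at (480,378), and the red stylus at (575,366), in the near rack hole. Next I'll measure from both fixed cameras.

```bash
cat > m.py <<'E'
from h import *
import pickle
D=pickle.load(open('d0.pkl','rb'))
for n in ['top','scene']:
    s=D[n]; W=cloud(s); c=s['color'].astype(int); R,G,B=c[...,0],c[...,1],c[...,2]
    hsv=cv2.cvtColor(s['color'],cv2.COLOR_RGB2HSV); H,S,V=[hsv[...,i].astype(int) for i in range(3)]
    x,y,z=W[...,0],W[...,1],W[...,2]
    def rep(name,m):
        p=W[m]; p=p[~np.isnan(p[:,0])]
        if len(p)<3: print(n,name,len(p)); return p
        print(n,name,len(p),'med',np.median(p,0).round(4),'p2',np.percentile(p,2,axis=0).round(4),'p98',np.percentile(p,98,axis=0).round(4)); return p
    print(n,'bench z',np.nanmedian(z[(abs(x-.5)<.3)&(abs(y)<.4)]))
    # bowl rim
    reg=(H<20)&(S>150)&(x>.4)&(x<.75)&(y>-.1)&(y<.2)
    p=rep('rim',reg&(z>.095)&(z<.108))
    if len(p)>5:
        A=np.c_[2*p[:,:2],np.ones(len(p))]; q=np.linalg.lstsq(A,(p[:,:2]**2).sum(1),rcond=None)[0]; print('   circle',q[:2],np.sqrt(q[2]+q[0]**2+q[1]**2))
    q=W[(abs(x-.55)<.3)&(y>.1)&(y<.35)&(z>.010)&(z<.06)]
    # tray: handle dark
    tr=(x>.35)&(x<.75)&(y>.12)&(y<.35)
    h=rep('handle',tr&(V<45)&(z>.022)&(z<.045))
    if len(h)>5:
        vx,vy,x0,y0=cv2.fitLine(h[:,:2].astype(np.float32),cv2.DIST_L2,0,.01,.01).ravel(); print('   dir',np.degrees(np.arctan2(vy,vx)))
    rep('trayall',tr&(z>.0015)&(z<.06)&(V<250)&((V<45)|(z>.006)))
    w=rep('traywall',tr&(z>.018)&(z<.034)&(S<60)&(V>=45))
    rep('pink',tr&(H<15)&(S>70)&(z>.012))
    yb=(H>15)&(H<32)&(S>150)&(x>.4)&(x<.65)&(y<-.05)&(y>-.35)
    t=rep('boxtop',yb&(z>.055)&(z<.066))
    if len(t)>5: print('   rect',cv2.minAreaRect(t[:,:2].astype(np.float32)*1000))
    rep('green',(H>40)&(H<85)&(S>120)&(x>.42)&(x<.6)&(y<-.1)&(y>-.3))
    rk=(x>.42)&(x<.75)&(y<-.3)&(y>-.52)
    t=rep('racktop',rk&(z>.045)&(z<.056)&(S<60))
    if len(t)>5: print('   rect',cv2.minAreaRect(t[:,:2].astype(np.float32)*1000))
    rep('red',rk&((H<8)|(H>172))&(S>150))
    rep('redtop',rk&((H<8)|(H>172))&(S>150)&(z>.145))
    rep('blue',rk&(H>95)&(H<125)&(S>150))
E
python3 m.py
```

```text
top bench z 0.0011783919159086276
top rim 103 med [0.504  0.057  0.0985] p2 [ 0.4484 -0.0612  0.0951] p98 [0.6126 0.1058 0.1031]
   circle [0.53214454 0.02076795] 0.0814171504367797
top handle 18 med [0.5461 0.2358 0.0303] p2 [0.5218 0.2344 0.0263] p98 [0.5936 0.2395 0.0373]
   dir 3.6389055
top trayall 746 med [0.4826 0.2407 0.0219] p2 [0.404  0.1864 0.0061] p98 [0.614  0.2864 0.0368]
top traywall 243 med [0.4909 0.2432 0.0259] p2 [0.4017 0.1866 0.0186] p98 [0.5963 0.2864 0.0337]
top pink 131 med [0.4461 0.239  0.0234] p2 [0.4311 0.2056 0.0125] p98 [0.4973 0.272  0.0339]
top boxtop 651 med [ 0.4408 -0.1987  0.0608] p2 [ 0.4009 -0.2354  0.0569] p98 [ 0.4757 -0.1584  0.0646]
   rect ((438.7407531738281, -197.2261505126953), (80.40055847167969, 78.58958435058594), 3.7219791412353516)
top green 25 med [ 0.4323 -0.2008  0.0312] p2 [ 0.4264 -0.2081  0.0274] p98 [ 0.4412 -0.1913  0.0599]
top racktop 610 med [ 0.5057 -0.3646  0.0506] p2 [ 0.4356 -0.4662  0.0459] p98 [ 0.7231 -0.3441  0.0549]
   rect ((588.3565673828125, -394.982666015625), (73.45804595947266, 323.5330505371094), 70.24967193
[... 954 characters left out ...]
4017 -0.2349  0.0564] p98 [ 0.4772 -0.1591  0.0647]
   rect ((438.7926025390625, -196.123779296875), (78.8763656616211, 78.4413833618164), 2.0323143005371094)
scene green 0
scene racktop 616 med [ 0.5138 -0.3639  0.0513] p2 [ 0.4333 -0.3926  0.0463] p98 [ 0.5785 -0.344   0.0546]
   rect ((580.1038208007812, -390.42706298828125), (67.60391235351562, 314.51397705078125), 73.25465393066406)
scene red 38 med [ 0.459  -0.36    0.1479] p2 [ 0.452  -0.3655  0.1036] p98 [ 0.4618 -0.356   0.1548]
scene redtop 21 med [ 0.4578 -0.3602  0.1532] p2 [ 0.4519 -0.3656  0.1466] p98 [ 0.4616 -0.3558  0.1549]
scene blue 39 med [ 0.5079 -0.365   0.1507] p2 [ 0.4997 -0.3706  0.0973] p98 [ 0.5114 -0.3605  0.1557]
```

```bash
cat > g.py <<'E'
# usage: python3 g.py x y z roll pitch yaw : prints rotvec (tool) to target orient, and shift in target-orient tool axes / current axes (mm)
import sys
from h import *
a=[float(v) for v in sys.argv[1:]]
o=r.get_obs(); R0=Ro.from_euler('xyz',o['orientation']); R1=Ro.from_euler('xyz',a[3:6]) if len(a)>=6 else R0
d=np.array(a[:3])-o['ee_pos']
print('t',round(o['t'],2),'pos',o['ee_pos'].round(4),'rpy',o['orientation'].round(4),'gap',round(o['finger_gap'],4),'F',o['force'].round(1))
print('rotvec',(R0.inv()*R1).as_rotvec().round(4),'shift_after_turn',(R1.inv().apply(d)*1000).round(1),'shift_now',(R0.inv().apply(d)*1000).round(1))
E
python3 g.py 0.53 0.24 0.26 3.1416 0 1.64
python3 - <<'E'
from h import *; import pickle
D=pickle.load(open('d0.pkl','rb'))
for n in ['top','scene']:
    W=cloud(D[n]); x,y,z=[W[...,i] for i in range(3)]
    m=(x>.36)&(x<.53)&(y>.15)&(y<.33)&(z>.004)&(z<.05)
    print(n,cv2.minAreaRect(W[m][:,:2].astype(np.float32)*1000), np.percentile(W[m],[0.5,99.5],axis=0).round(4).tolist())
    m=(x>.535)&(x<.66)&(y>.2)&(y<.28)&(z>.012)&(z<.05)
    print(cv2.minAreaRect(W[m][:,:2].astype(np.float32)*1000), m.sum(),W[m].mean(0))
E
```

```text
t 0.15 pos [0.1589 0.6557 0.2446] rpy [3.1415e+00 1.2000e-03 1.3330e+00] gap 0.0855 F [-0.2  0.2  0.5]
rotvec [-1.00e-04  1.20e-03 -3.07e-01] shift_after_turn [-440.4  341.5  -15.4] shift_now [-316.6  458.6  -14.9]
top ((447.13525390625, 239.06369018554688), (164.8858184814453, 174.42686462402344), 2.9243547916412354) [[0.3713, 0.1539, 0.004], [0.529, 0.3243, 0.0353]]
((568.5830688476562, 243.82334899902344), (67.4754409790039, 15.327402114868164), 4.749370098114014) 125 [0.56764045 0.24229723 0.03263898]
scene ((447.650146484375, 240.7060089111328), (177.6695098876953, 164.5545196533203), 89.67776489257812) [[0.3739, 0.1656, 0.004], [0.5284, 0.3239, 0.036]]
((567.3326416015625, 243.44097900390625), (64.55134582519531, 14.678340911865234), 4.0843186378479) 167 [0.56966594 0.24212773 0.03071892]
```

```bash
python3 -m inch '[[0,0,0,0,0,-0.1],[-10,8,0,0,0,-0.1],[-20,16,0,0,0,-0.1],[-30,23,-2,0,0,-0.014],[-30,23,-2,0,0,0],[-30,23,-2,0,0,0],[-30,23,-2,0,0,0],[-30,23,-2,0,0,0],[-30,23,-2,0,0,0],[-30,23,-2,0,0,0]]' -1 && python3 -m inch '[[-30,23,0,0,0,0],[-30,23,0,0,0,0],[-30,23,0,0,0,0],[-30,23,0,0,0,0],[-30,23,0,0,0,0],[-30,23,0,0,0,0],[-10,8,0,0,0,0],[0,0,0,0,0,0],[0,0,0,0,0,0]]'; python3 g.py 0.53 0.243 0.26 3.1416 0 1.648
```

```text
t: 0.98
ee_pos: [0.3578, 0.4253, 0.2593]
orientation: [-3.142, 0.0, 1.647]
force: [0.3, 0.6, -0.5]
finger_gap: 0.0853
t: 1.73
ee_pos: [0.517, 0.2482, 0.259]
orientation: [-3.141, -0.0, 1.645]
force: [-0.2, 0.4, 1.1]
finger_gap: 0.085
t 1.73 pos [0.517  0.2482 0.259 ] rpy [-3.1409 -0.      1.6453] gap 0.085 F [-0.2  0.4  1.1]
rotvec [-0.0007 -0.     -0.0027] shift_after_turn [-6.2 12.6 -1. ] shift_now [-6.2 12.6 -1. ]
```

Run:
```python
from h import *
s=snap('wrist'); save(s,'w1'); W=cloud(s); x,y,z=[W[...,i] for i in range(3)]
hsv=cv2.cvtColor(s['color'],cv2.COLOR_RGB2HSV)
m=(x>.535)&(x<.66)&(y>.2)&(y<.28)&(z>.012)&(z<.05)
print('handle',cv2.minAreaRect(W[m][:,:2].astype(np.float32)*1000), m.sum(),np.percentile(W[m][:,2],[5,50,95]))
m=(hsv[...,0]<15)&(hsv[...,1]>70)&(z>.008)&(z<.06)
n,l,st,c=cv2.connectedComponentsWithStats(m.astype(np.uint8))
for i in range(1,n):
    if st[i,4]>50: p=W[l==i]; print('pink',st[i,4],p.mean(0).round(3),np.percentile(p,[2,98],axis=0).round(3).tolist())
m=(x>.36)&(x<.53)&(y>.15)&(y<.33)&(z>.02)&(z<.032)&(hsv[...,1]<60)
print('wall',cv2.minAreaRect(W[m][:,:2].astype(np.float32)*1000),np.median(z[(abs(x-.5)<.15)&(abs(y-.35)<.04)]))
```

```text
handle ((565.9344482421875, 248.3027801513672), (62.63361740112305, 12.94169807434082), 3.719269275665283) 574 [0.03117199 0.03248245 0.03371709]
pink 351 [0.441 0.266 0.024] [[0.426, 0.251, 0.014], [0.452, 0.278, 0.03]]
pink 253 [0.44  0.22  0.024] [[0.431, 0.209, 0.016], [0.448, 0.23, 0.032]]
pink 141 [0.46  0.015 0.057] [[0.457, -0.003, 0.054], [0.464, 0.034, 0.06]]
pink 146 [0.485 0.24  0.016] [[0.472, 0.225, 0.008], [0.5, 0.255, 0.02]]
pink 62 [0.584 0.065 0.058] [[0.571, 0.048, 0.056], [0.595, 0.081, 0.06]]
pink 497 [0.785 0.151 0.022] [[0.778, 0.126, 0.008], [0.799, 0.171, 0.04]]
wall ((462.33404541015625, 241.40390014648438), (136.33497619628906, 96.25496673583984), 3.373079299926758) -0.0009903353997618436
```

View pics/w1.png

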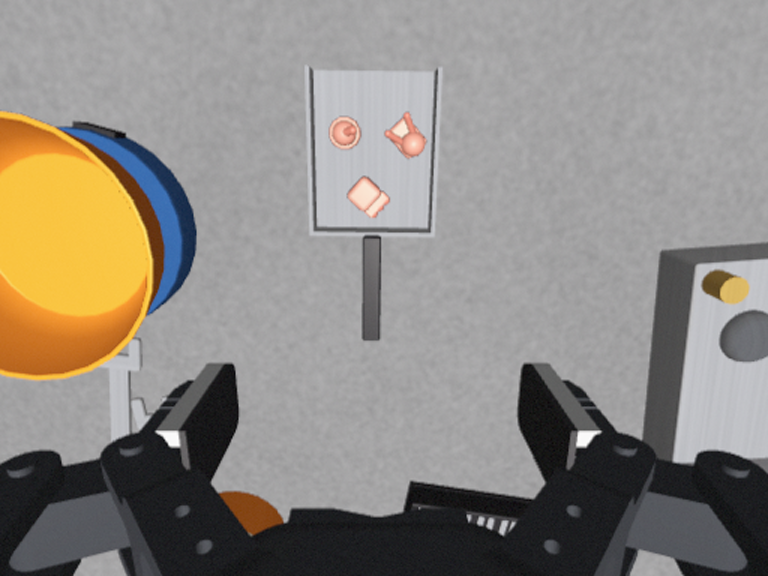

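The wrist picture shows the tray handle from (372,237) to (371,340), with the castings well clear of it. Wrist-camera y for the handle is about 4 mm more than the fixed cameras give. I'll move down partway and measure again.

```bash
python3 -m inch '[[0,12,15,0,0,0],[0,14,25,0,0,0],[0,14,30,0,0,0],[0,6,30,0,0,0],[2,0,25,0,0,0],[0,0,10,0,0,0],[0,0,0,0,0,0],[0,0,0,0,0,0],[0,0,0,0,0,0]]'; python3 g.py 0.563 0.246 0.021 3.1416 0 1.641
python3 - <<'E'
from h import *
s=snap('wrist'); save(s,'w2'); W=cloud(s); x,y,z=[W[...,i] for i in range(3)]
m=(x>.525)&(x<.66)&(y>.2)&(y<.28)&(z>.02)&(z<.05)
print('handle',cv2.minAreaRect(W[m][:,:2].astype(np.float32)*1000), m.sum(),np.percentile(W[m][:,2],[5,50,95]))
E
```

```text
t: 2.53
ee_pos: [0.563, 0.2551, 0.1261]
orientation: [3.14, -0.001, 1.648]
force: [-0.1, 0.0, 0.6]
finger_gap: 0.0857
t 2.53 pos [0.563  0.2551 0.1261] rpy [ 3.1395e+00 -1.1000e-03  1.6479e+00] gap 0.0857 F [-0.1  0.   0.6]
rotvec [ 0.0021 -0.0011  0.0069] shift_after_turn [ -9.1  -0.7 105.1] shift_now [ -9.2  -1.  105.1]
handle ((560.9072875976562, 247.48936462402344), (72.48200988769531, 13.834580421447754), 4.224384784698486) 1797 [0.03121782 0.0326141  0.03372156]
```

View pics/w2.png

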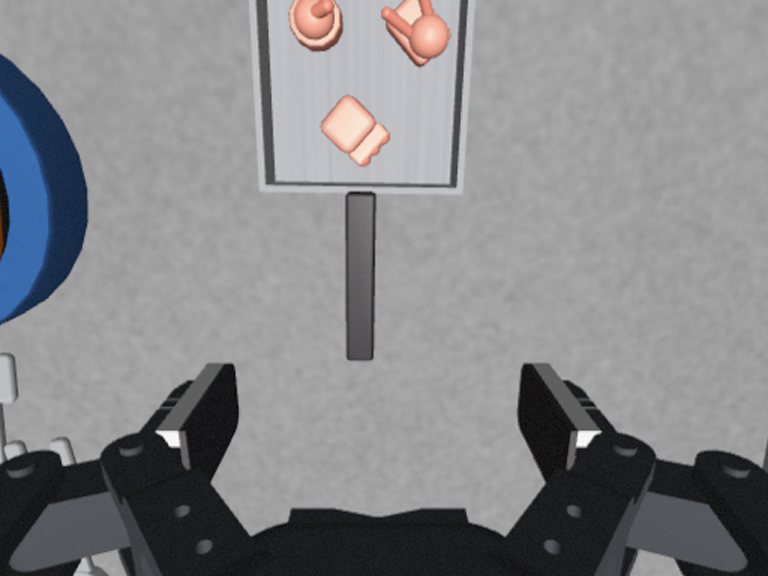

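```bash
python3 -m inch '[[-4,-1,12,0,0,0],[-4,0,22,0,0,0],[0,0,25,0,0,0],[0,0,22,0,0,0],[0,0,14,0,0,0],[0,0,8,0,0,0],[0,0,0,0,0,0],[0,0,0,0,0,0]]'; python3 g.py 0.563 0.247 0.022 3.1416 0 1.645
```

```text
t: 3.25
ee_pos: [0.5628, 0.2464, 0.0223]
orientation: [3.14, -0.0, 1.647]
force: [0.2, 0.8, 0.2]
finger_gap: 0.0854
t 3.25 pos [0.5628 0.2464 0.0223] rpy [ 3.1404e+00 -5.0000e-04  1.6470e+00] gap 0.0854 F [0.2 0.8 0.2]
rotvec [ 0.0012 -0.0005  0.002 ] shift_after_turn [0.6 0.2 0.3] shift_now [0.6 0.2 0.3]
```

```bash
python3 -m inch '[[0,0,0,0,0,0],[0,0,0,0,0,0],[0,0,0,0,0,0],[0,0,0,0,0,0],[0,0,0,0,0,0],[0,0,0,0,0,0],[0,0,0,0,0,0],[0,0,0,0,0,0]]' 1 110 && python3 -m inch '[[0,0,0,0,0,0],[0,0,-3,0,0,0],[0,0,-5,0,0,0],[0,0,-6,0,0,0],[0,0,-6,0,0,0],[0,0,0,0,0,0],[0,0,0,0,0,0]]'
python3 - <<'E'
from h import *
s=snap('wrist'); save(s,'w3')
s=snap('scene'); cv2.imwrite('pics/s3.png',cv2.resize(cv2.cvtColor(s['color'][100:240,230:420],cv2.COLOR_RGB2BGR),None,fx=4,fy=4))
E
```

```text
t: 3.92
ee_pos: [0.5624, 0.2462, 0.0217]
orientation: [3.141, -0.0, 1.647]
force: [-0.9, -0.2, 5.2]
finger_gap: 0.012
t: 4.5
ee_pos: [0.5626, 0.2462, 0.0418]
orientation: [3.141, -0.0, 1.647]
force: [0.1, 0.1, -4.3]
finger_gap: 0.0127
```

View pics/w3.png

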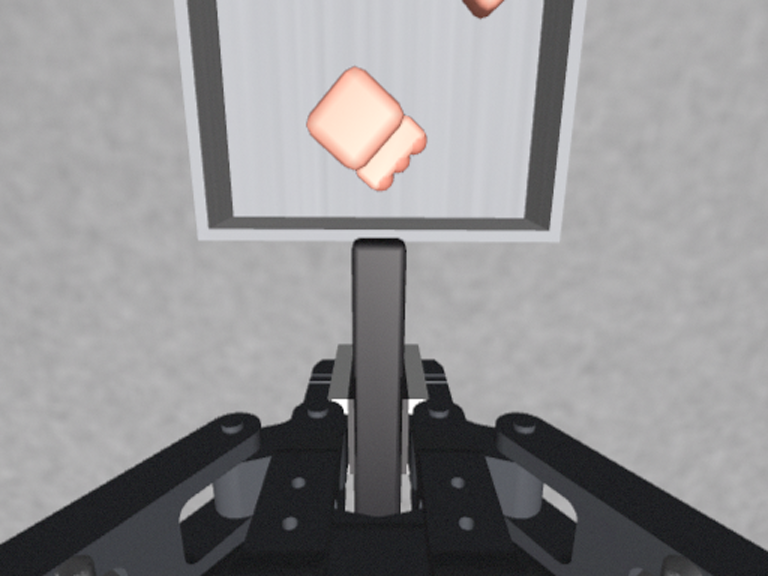

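View pics/s3.png

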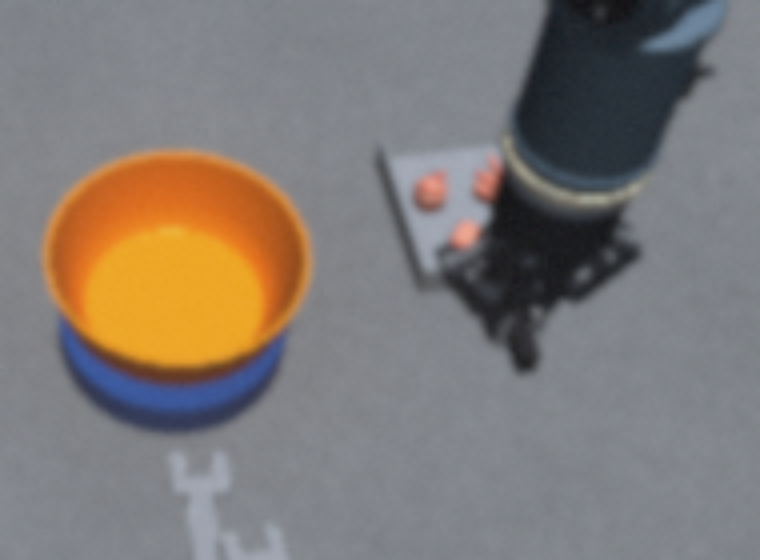

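```bash
python3 -m inch '[[0,0,-6,0,0,0],[0,0,-12,0,0,0],[0,0,-18,0,0,0],[0,0,-22,0,0,0],[0,0,-25,0,0,0],[0,0,-25,0,0,0],[0,0,-22,0,0,0],[0,0,-18,0,0,0],[0,0,-12,0,0,0],[0,0,-6,0,0,0]]'; python3 g.py 0.715 0.03 0.21 3.1416 0 1.571;python3 - <<'E'
from h import *
import pickle
s=snap('wrist'); save(s,'w4'); W=cloud(s); x,y,z=[W[...,i] for i in range(3)]
hsv=cv2.cvtColor(s['color'],cv2.COLOR_RGB2HSV)
m=(x>.40)&(x<.50)&(y>.20)&(y<.28)&(hsv[...,1]<40)&(z>.1)
p=W[m]; A=np.c_[p[:,:2],np.ones(len(p))]; print(len(p),np.linalg.lstsq(A,p[:,2],rcond=None)[0], p.mean(0))
D=pickle.load(open('d0.pkl','rb'))
for n in ['top','scene']:
    W=cloud(D[n]); x,y,z=[W[...,i] for i in range(3)]
    m=(x>.62)&(x<.95)&(y>-.1)&(y<.2)&(z>.03); p=W[m]; print(n,np.percentile(p,[1,50,99],axis=0).round(3).tolist())
E
```

```text
t: 5.43
ee_pos: [0.5629, 0.2463, 0.2103]
orientation: [3.138, -0.001, 1.647]
force: [-0.5, -0.2, -3.9]
finger_gap: 0.012
t 5.43 pos [0.5629 0.2463 0.2103] rpy [ 3.1385e+00 -1.3000e-03  1.6469e+00] gap 0.012 F [-0.5 -0.2 -3.9]
rotvec [ 0.0031 -0.0014  0.0759] shift_after_turn [-216.3  152.1    0.3] shift_now [-227.2  135.3    0.5]
18247 [0.04222964 0.00247974 0.16932267] [0.47365558 0.24101775 0.18992264]
top [[0.782, 0.078, 0.036], [0.823, 0.125, 0.121], [0.88, 0.175, 0.195]]
scene [[0.782, 0.078, 0.034], [0.844, 0.121, 0.121], [0.879, 0.175, 0.192]]
```

View pics/w4.png

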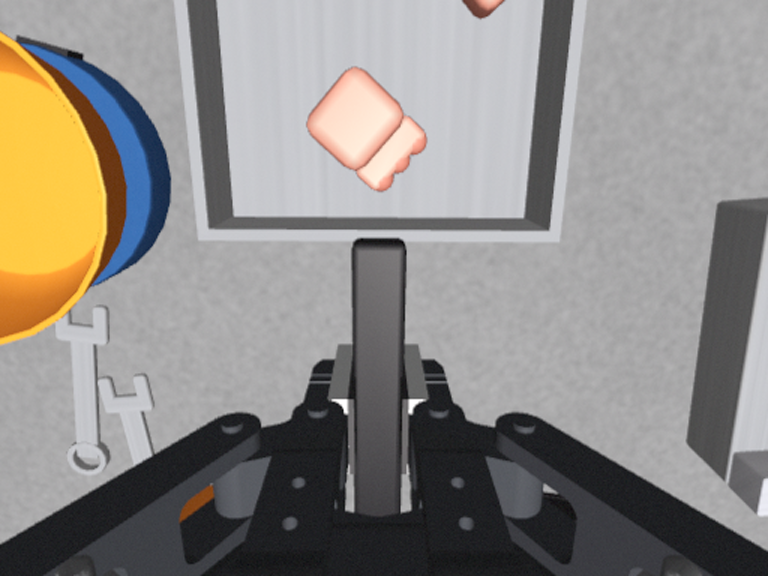

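```bash
python3 -m inch '[[-6,2,0,0,0,0],[-12,5,0,0,0,0],[-18,9,0,0,0,0],[-22,12,0,0,0,0],[-25,14,0,0,0,0],[-25,15,0,0,0,0],[-25,15,0,0,0,0],[-25,15,0,0,0,0],[-22,14,0,0,0,0],[-18,12,0,0,0,0]]' && python3 -m inch '[[-14,10,0,0,0,0],[-8,7,0,0,0,0],[-4,4,0,0,0,0],[0,0,0,0,0,0],[0,0,0,0,0,0],[0,0,0,0,0,0]]'; python3 g.py 0.715 0.03 0.21
python3 - <<'E'
from h import *
s=snap('scene'); cv2.imwrite('pics/s5.png',cv2.resize(cv2.cvtColor(s['color'][90:270,200:400],cv2.COLOR_RGB2BGR),None,fx=3,fy=3))
s=snap('top'); cv2.imwrite('pics/t5.png',cv2.resize(cv2.cvtColor(s['color'][130:300,150:350],cv2.COLOR_RGB2BGR),None,fx=3,fy=3))
E
```

```text
t: 6.32
ee_pos: [0.6906, 0.0526, 0.2057]
orientation: [-3.139, 0.002, 1.644]
force: [-0.6, -0.5, -2.9]
finger_gap: 0.0124
t: 6.82
ee_pos: [0.7123, 0.0344, 0.2071]
orientation: [-3.141, -0.001, 1.649]
force: [0.1, 0.3, -3.5]
finger_gap: 0.0123
t 6.82 pos [0.7123 0.0344 0.2071] rpy [-3.1408e+00 -9.0000e-04  1.6486e+00] gap 0.0123 F [ 0.1  0.3 -3.5]
rotvec [0. 0. 0.] shift_after_turn [-4.6  2.4 -2.9] shift_now [-4.6  2.4 -2.9]
```

View pics/s5.png

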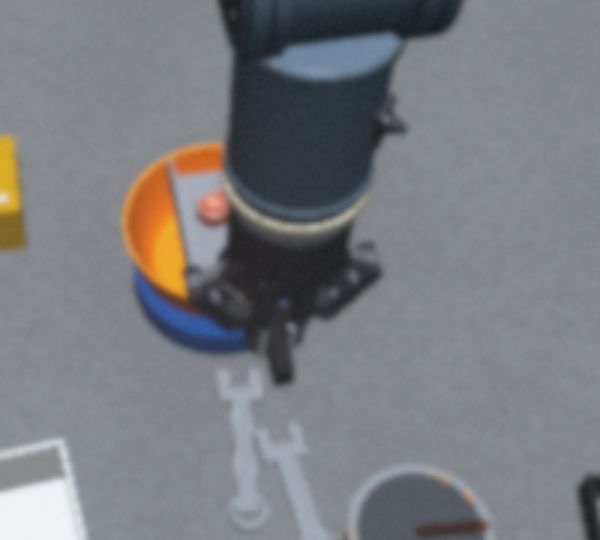

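View pics/t5.png

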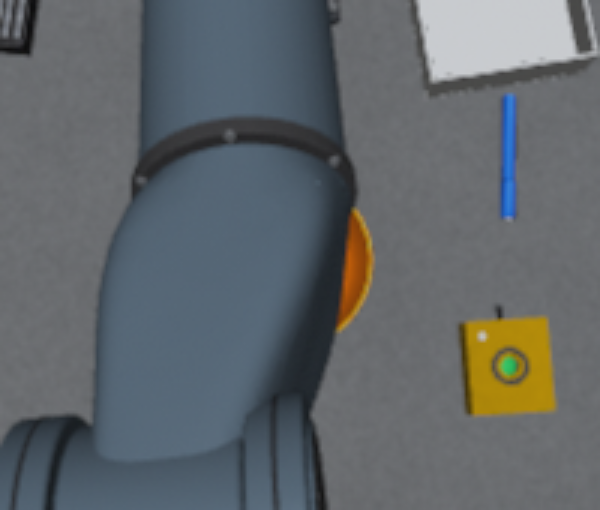

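The tray is over the bowl and the visible casting, at (212,208) in the scene crop, is still in place. Now I'll start tilting.

```bash
python3 -m inch '[[-2,-1,-1,-0.04,0,0],[-2,-2,-1,-0.06,0,0],[0,-2,-1,-0.06,0,0],[0,-2,-1,-0.06,0,0],[0,-3,-1,-0.05,0,0],[0,0,0,0,0,0],[0,0,0,0,0,0]]'
python3 - <<'E'
from h import *
o=r.get_obs(); R=Ro.from_euler('xyz',o['orientation']).as_matrix()
ty,tz=R[:,1],R[:,2]
print('lip',o['ee_pos']-.167*ty+.019*tz,'tilt deg',np.degrees(np.arccos(-tz[2])),o['joint_positions'].round(2))
s=snap('wrist'); save(s,'w6')
E
```

```text
t: 7.5
ee_pos: [0.702, 0.0287, 0.2116]
orientation: [2.873, -0.0, 1.648]
force: [0.7, -1.1, -2.9]
finger_gap: 0.012
lip [0.54649435 0.01671062 0.14888911] tilt deg 15.399912542274404 [-0.13  0.52  0.03  1.68 -0.01  0.67  1.55]
```

View pics/w6.png

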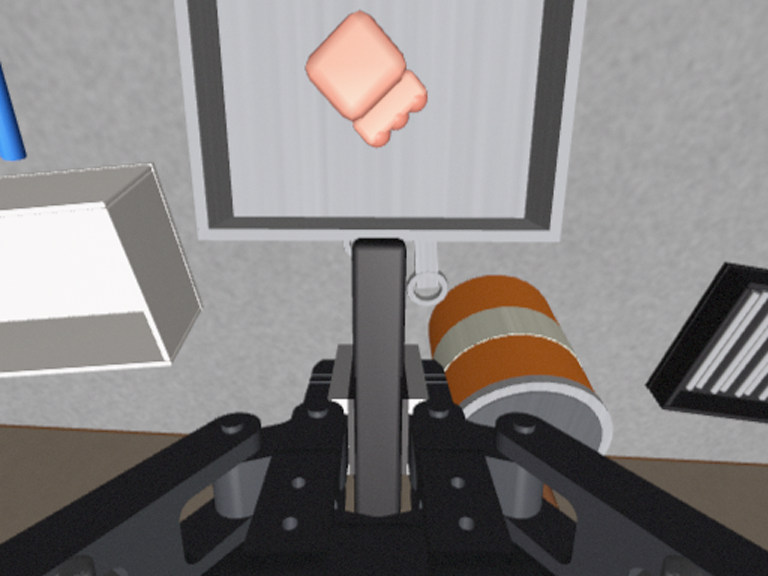

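```bash
python3 -m inch '[[0,0,0,-0.04,0,0],[0,0,0,-0.04,0,0],[0,0,0,-0.04,0,0],[0,0,0,-0.04,0,0],[0,0,0,-0.04,0,0],[0,0,0,-0.03,0,0],[0,0,0,0,0,0],[0,0,0,0,0,0]]'
cat > tl.py <<'E'
from h import *
import sys
o=r.get_obs(); R=Ro.from_euler('xyz',o['orientation']).as_matrix()
ty,tz=R[:,1],R[:,2]
print('lip',o['ee_pos']-.167*ty+.019*tz,'tilt deg',np.degrees(np.arccos(-tz[2])),o['joint_positions'].round(2),o['force'])
n=sys.argv[1]
s=snap('wrist'); save(s,'w'+n)
s=snap('scene'); cv2.imwrite('pics/s%s.png'%n,cv2.resize(cv2.cvtColor(s['color'][90:270,200:400],cv2.COLOR_RGB2BGR),None,fx=3,fy=3))
E
python3 tl.py 7
```

```text
t: 8.22
ee_pos: [0.7033, 0.0284, 0.2109]
orientation: [2.643, 0.0, 1.647]
force: [0.0, 0.5, -2.1]
finger_gap: 0.012
lip [0.56606086 0.01789783 0.11440616] tilt deg 28.554590510734723 [-0.14  0.46  0.04  1.9   0.    0.28  1.53] [ 0.02704423  0.54781717 -2.07061548]
```

View pics/w7.png

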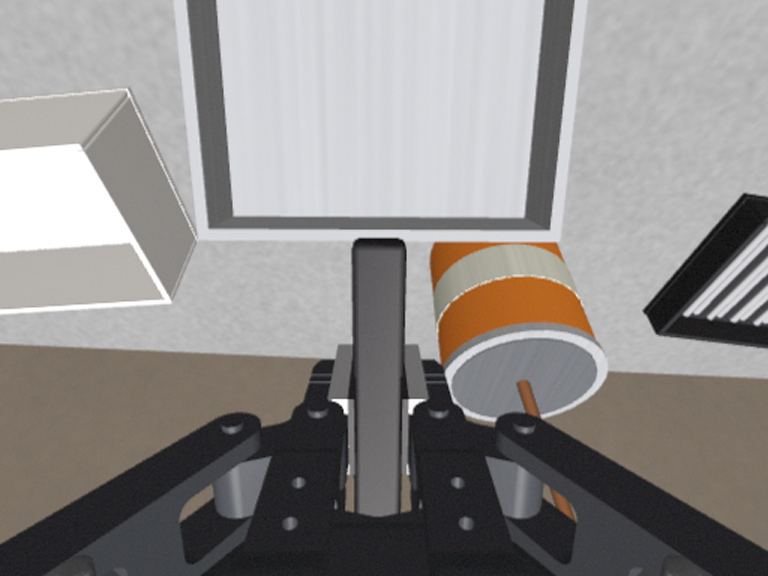

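View pics/s7.png

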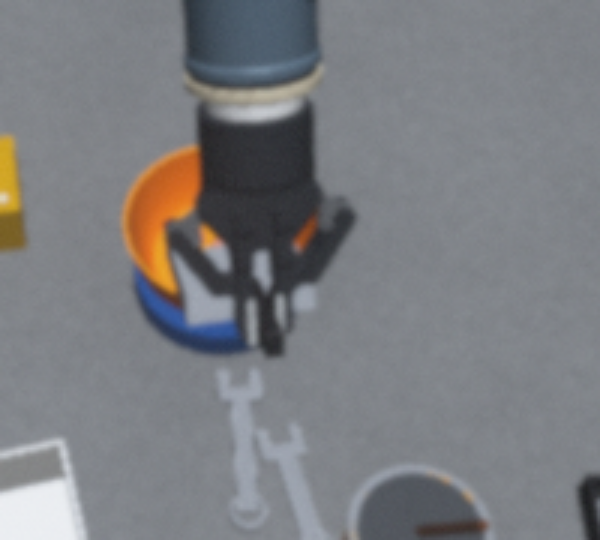

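```bash
python3 -m inch '[[0,0,0,0,0,0],[0,0,0,0,0,0],[0,0,0,0.05,0,0],[0,0,0,0.09,0,0],[0,0,0,0.1,0,0],[0,0,0,0.1,0,0],[0,0,0,0.09,0,0],[0,0,0,0.07,0,0],[0,0,0,0,0,0],[0,0,0,0,0,0]]';python3 tl.py 8; python3 g.py 0.60 0.245 0.22 3.1416 0 1.648
```

```text
t: 9.15
ee_pos: [0.7037, 0.0282, 0.21]
orientation: [3.14, 0.0, 1.647]
force: [0.9, -0.0, -2.8]
finger_gap: 0.0119
lip [0.53719696 0.01550374 0.19084698] tilt deg 0.06780943205669937 [-0.12  0.65  0.03  1.4  -0.02  1.1   1.56] [ 0.85434012 -0.04638597 -2.83541866]
t 9.25 pos [0.7025 0.028  0.2108] rpy [3.1403e+00 1.0000e-04 1.6469e+00] gap 0.012 F [-0.7 -0.3 -3.1]
rotvec [ 0.0013  0.0001 -0.0011] shift_after_turn [224.3 -85.5  -9.2] shift_now [224.2 -85.7  -9.4]
```

View pics/w8.png

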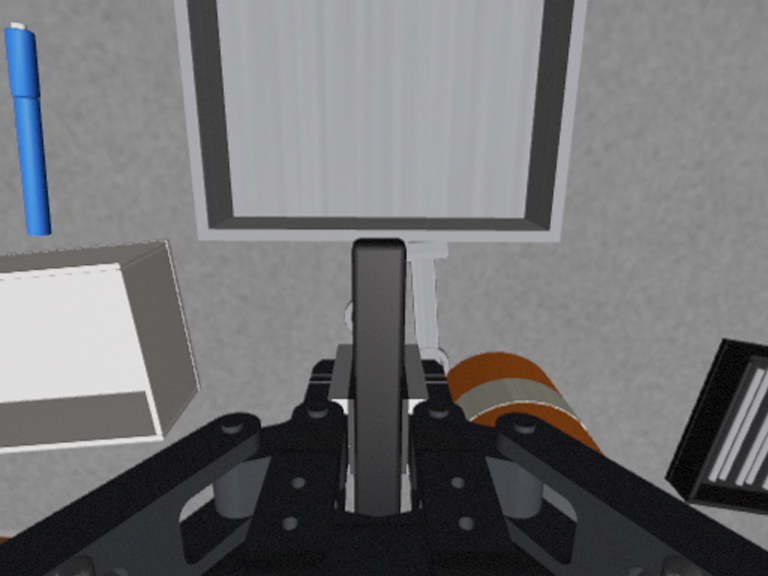

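```bash
python3 -m inch '[[6,0,0,0,0,0],[12,0,0,0,0,0],[18,-3,0,0,0,0],[22,-8,0,0,0,0],[25,-12,0,0,0,0],[25,-15,0,0,0,0],[25,-18,0,0,0,0],[25,-18,0,0,0,0],[22,-18,0,0,0,0],[18,-15,0,0,0,0]]' && python3 -m inch '[[14,-10,0,0,0,0],[8,-6,0,0,0,0],[4,-3,0,0,0,0],[0,0,0,0,0,0],[0,0,0,0,0,0],[0,0,0,0,0,0]]'; python3 g.py 0.575 0.245 0.022 3.1416 0 1.648
python3 - <<'E'
from h import *
s=snap('scene'); save(s,'s9'); W=cloud(s)
hsv=cv2.cvtColor(s['color'],cv2.COLOR_RGB2HSV); z=W[...,2]
s2=snap('top'); save(s2,'t9')
s2=snap('wrist'); save(s2,'w9')
E
```

```text
t: 10.08
ee_pos: [0.5785, 0.2209, 0.2115]
orientation: [3.141, -0.002, 1.65]
force: [-0.1, 0.3, -1.5]
finger_gap: 0.0119
t: 10.58
ee_pos: [0.5611, 0.2406, 0.211]
orientation: [3.141, 0.001, 1.645]
force: [1.0, -0.9, -2.8]
finger_gap: 0.012
t 10.58 pos [0.5611 0.2406 0.211 ] rpy [3.1409e+00 7.0000e-04 1.6452e+00] gap 0.012 F [ 1.  -0.9 -2.8]
rotvec [ 0.0007  0.0007 -0.0028] shift_after_turn [  3.3  14.2 189. ] shift_now [  3.5  14.1 189.1]
```

View pics/s9.png

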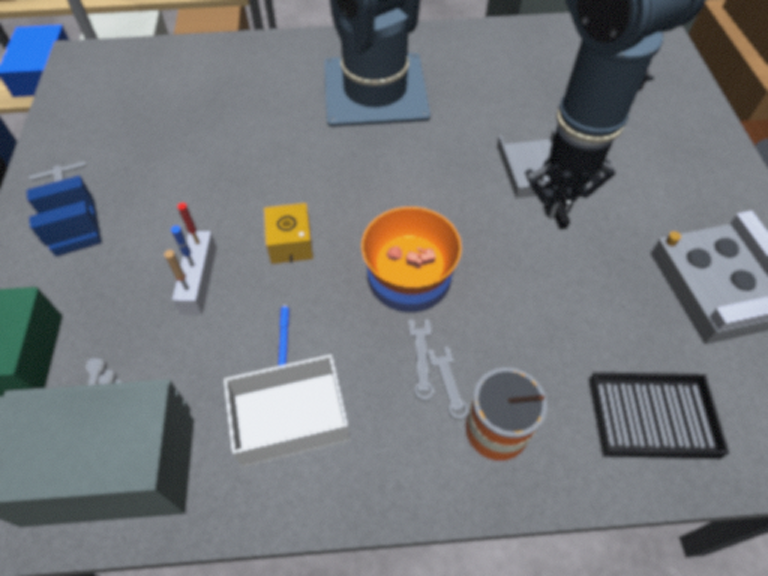

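View pics/t9.png

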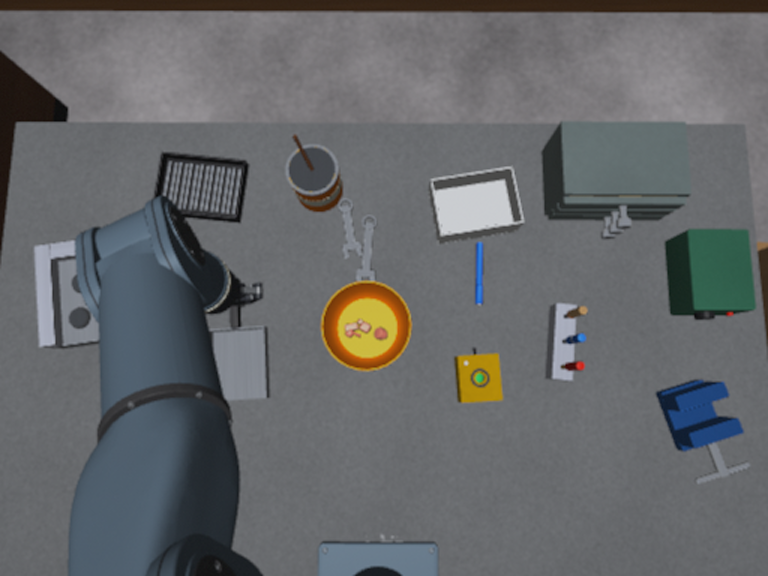

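All three castings are in the bowl, at about (350-381, 330) in the top view. Next I'll lower the tray.

```bash
python3 -m inch '[[0,0,8,0,0,0],[0,0,16,0,0,0],[0,0,24,0,0,0],[0,0,28,0,0,0],[0,0,28,0,0,0],[0,0,24,0,0,0],[0,0,20,0,0,0],[0,0,12,0,0,0],[0,0,6,0,0,0],[0,0,3,0,0,0]]' && python3 -m inch '[[0,0,3,0,0,0],[0,0,3,0,0,0],[0,0,2,0,0,0],[0,0,2,0,0,0],[0,0,2,0,0,0],[0,0,0,0,0,0],[0,0,0,0,0,0]]'
```

```text
t: 11.57
ee_pos: [0.5601, 0.2416, 0.0411]
orientation: [-3.141, 0.0, 1.647]
force: [-0.5, 0.0, -2.2]
finger_gap: 0.0121
t: 12.15
ee_pos: [0.5602, 0.2419, 0.0301]
orientation: [3.141, -0.0, 1.647]
force: [-0.5, 0.2, -2.9]
finger_gap: 0.0118
```

```bash
python3 -m inch '[[0,0,2,0,0,0],[0,0,2,0,0,0],[0,0,0,0,0,0],[0,0,0,0,0,0]]' && python3 -m inch '[[0,0,1,0,0,0],[0,0,1,0,0,0],[0,0,0,0,0,0],[0,0,0,0,0,0]]'&& python3 -m inch '[[0,0,1,0,0,0],[0,0,1,0,0,0],[0,0,0,0,0,0],[0,0,0,0,0,0]]'
```

```text
t: 12.48
ee_pos: [0.5601, 0.2418, 0.0258]
orientation: [-3.141, 0.0, 1.647]
force: [-0.8, 0.6, -2.9]
finger_gap: 0.0116
t: 12.82
ee_pos: [0.5601, 0.2418, 0.0239]
orientation: [-3.141, 0.0, 1.647]
force: [-0.3, 0.2, -2.7]
finger_gap: 0.0121
t: 13.15
ee_pos: [0.5602, 0.2419, 0.022]
orientation: [-3.142, -0.0, 1.647]
force: [0.6, -0.7, -1.6]
finger_gap: 0.012
```

Contact is starting. I'll go 1 mm lower, open the gripper and rise.

```bash
python3 -m inch '[[0,0,0.7,0,0,0],[0,0,0,0,0,0],[0,0,0,0,0,0]]' && python3 -m inch '[[0,0,0,0,0,0],[0,0,0,0,0,0],[0,0,0,0,0,0],[0,0,0,0,0,0],[0,0,0,0,0,0],[0,0,0,0,0,0],[0,0,0,0,0,0]]' -1 30 && python3 -m inch '[[0,0,-6,0,0,0],[0,0,-12,0,0,0],[0,0,-20,0,0,0],[0,0,-28,0,0,0],[0,0,-30,0,0,0],[0,0,-30,0,0,0],[0,0,-30,0,0,0],[0,0,-28,0,0,0],[0,0,-18,0,0,0],[0,0,-8,0,0,0]]'
python3 - <<'E'
from h import *
s=snap('wrist'); save(s,'w10'); W=cloud(s); x,y,z=[W[...,i] for i in range(3)]
m=(x>.525)&(x<.66)&(y>.2)&(y<.28)&(z>.02)&(z<.05)
print('handle',cv2.minAreaRect(W[m][:,:2].astype(np.float32)*1000), m.sum(),np.percentile(W[m][:,2],[5,50,95]))
m=(x>.40)&(x<.51)&(y>.20)&(y<.27)&(z<.02); p=W[m]; print(len(p),np.linalg.lstsq(np.c_[p[:,:2],np.ones(len(p))],p[:,2],rcond=None)[0],p.mean(0))
E
python3 g.py 0.44 -0.36 0.26 3.1416 0 1.571
```

```text
t: 13.4
ee_pos: [0.5603, 0.2419, 0.0217]
orientation: [3.141, -0.0, 1.647]
force: [-0.8, -0.1, 4.0]
finger_gap: 0.0119
t: 13.98
ee_pos: [0.5602, 0.2418, 0.0213]
orientation: [-3.142, 0.0, 1.647]
force: [0.8, 0.3, -0.1]
finger_gap: 0.085
t: 14.82
ee_pos: [0.5612, 0.2422, 0.2357]
orientation: [3.136, -0.002, 1.647]
force: [0.1, -0.4, -0.6]
finger_gap: 0.0851
handle ((560.5711059570312, 243.36810302734375), (71.34701538085938, 13.112324714660645), 4.21358060836792) 841 [0.0311238  0.03257428 0.03383843]
7427 [ 0.00349374  0.00395806 -0.00055096] [0.45250883 0.23493479 0.00195988]
t 14.87 pos [0.5613 0.2423 0.2355] rpy [ 3.1364e+00 -2.1000e-03  1.6469e+00] gap 0.0857 F [0.3 0.5 1.1]
rotvec [ 0.0051 -0.0023  0.0758] shift_after_turn [-602.3 -121.4  -24.5] shift_now [-591.3 -166.5  -26.6]
```

View pics/w10.png

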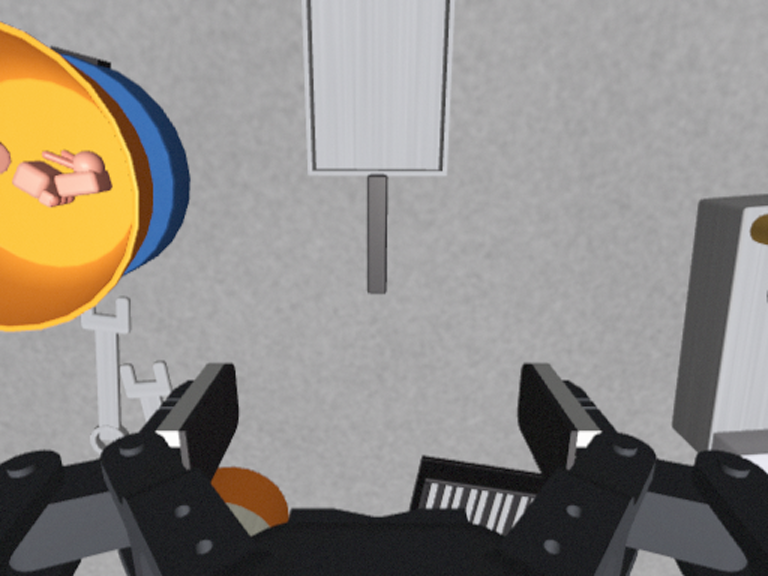

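The tray is flat and released, with the castings in the bowl. Now I'll go to the rack.

```bash
python3 -m inch '[[0,0,-4,0.005,0,0.076],[-12,-2,-6,0,0,0],[-22,-4,-6,0,0,0],[-30,-6,-6,0,0,0],[-35,-7,-2,0,0,0],[-35,-7,0,0,0,0],[-35,-7,0,0,0,0],[-35,-7,0,0,0,0],[-35,-7,0,0,0,0],[-35,-7,0,0,0,0]]' && python3 -m inch '[[-35,-7,0,0,0,0],[-35,-7,0,0,0,0],[-35,-7,0,0,0,0],[-35,-7,0,0,0,0],[-35,-7,0,0,0,0],[-35,-7,0,0,0,0],[-35,-7,0,0,0,0],[-35,-7,0,0,0,0],[-30,-6,0,0,0,0],[-20,-4,0,0,0,0]]' && python3 -m inch '[[-10,-2,0,0,0,0],[0,0,0,0,0,0],[0,0,0,0,0,0],[0,0,0,0,0,0]]'; python3 g.py 0.44 -0.36 0.26 3.1416 0 1.571
python3 - <<'E'
from h import *
s=snap('wrist'); save(s,'w11')
E
```

```text
t: 15.7
ee_pos: [0.5046, -0.0346, 0.2551]
orientation: [-3.135, 0.001, 1.573]
force: [0.7, -0.5, 0.7]
finger_gap: 0.0854
t: 16.53
ee_pos: [0.4374, -0.3659, 0.2553]
orientation: [-3.135, 0.001, 1.569]
force: [-0.1, 0.4, -0.4]
finger_gap: 0.0851
t: 16.87
ee_pos: [0.4389, -0.3703, 0.2557]
orientation: [-3.136, -0.001, 1.573]
force: [0.5, -0.1, -0.5]
finger_gap: 0.0859
t 16.87 pos [ 0.4389 -0.3703  0.2557] rpy [-3.1364e+00 -1.2000e-03  1.5735e+00] gap 0.0859 F [ 0.5 -0.1 -0.5]
rotvec [-0.0052 -0.0012  0.0025] shift_after_turn [10.3  1.1 -4.3] shift_now [10.3  1.1 -4.3]
```

View pics/w11.png

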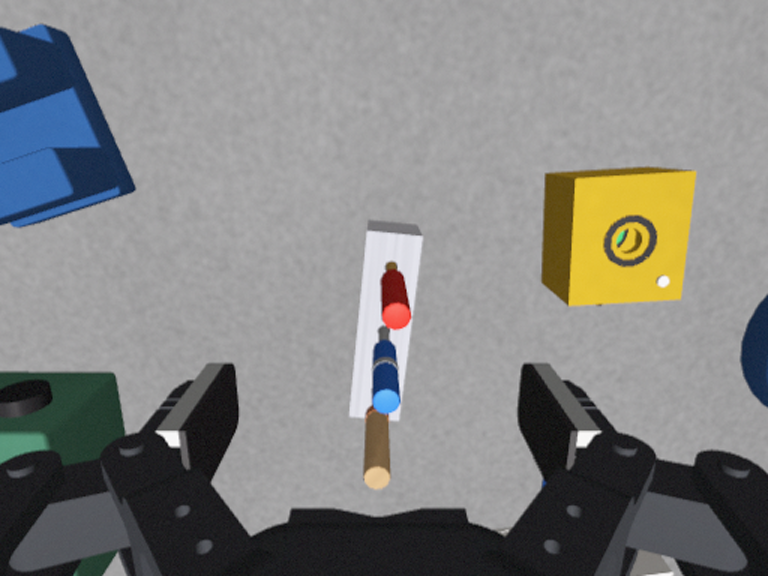

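```bash
cat > rk.py <<'E'
from h import *
s=snap('wrist'); W=cloud(s); x,y,z=[W[...,i] for i in range(3)]
hsv=cv2.cvtColor(s['color'],cv2.COLOR_RGB2HSV); H,S,V=[hsv[...,i].astype(int) for i in range(3)]
print(s['obs']['ee_pos'].round(4))
m=((H<6)|(H>174))&(S>140)&(x>.4)&(x<.52)&(y<-.3)&(y>-.42)&(z>.06)
p=W[m]; print('red',m.sum(),p.min(0).round(4),p.max(0).round(4))
t=p[p[:,2]>np.percentile(p[:,2],98)-.004]; 
top=m&(z>.148); u=np.argwhere(top)
(c,rad)=cv2.minEnclosingCircle(W[top][:,:2].astype(np.float32)*1000); print('top disc',c,rad,W[top].mean(0).round(4),len(u))
# least squares cylinder r=8mm
from scipy.optimize import least_squares
b=p[(p[:,2]>.085)&(p[:,2]<.146)]
def f(q):
    a=np.array([q[2],q[3],1]); a/=np.linalg.norm(a); d=b-np.array([q[0],q[1],.12]); return np.linalg.norm(np.cross(d,a),axis=1)-.008
q=least_squares(f,[p[:,0].mean(),p[:,1].mean(),0,0],loss='soft_l1',f_scale=.001).x; print('axis at z=.12',q[:2].round(4),'lean',q[2:].round(3),'at .055',(q[:2]-.065*q[2:]).round(4),'at .152',(q[:2]+.032*q[2:]).round(4))
m=(x>.4)&(x<.62)&(y<-.32)&(y>-.4)&(z>.044)&(z<.056)&(S<50); print('rack',cv2.minAreaRect(W[m][:,:2].astype(np.float32)*1000),np.median(z[m]))
yb=(H>18)&(H<32)&(S>120)&(abs(z-.06)<.006)&(x>.36)&(x<.56)&(y<-.1)&(y>-.28)
print('box',yb.sum(),cv2.minAreaRect(W[yb][:,:2].astype(np.float32)*1000),np.median(z[yb]))
k=(V<80)&(S<90)&(abs(z-.06)<.008)&(abs(x-.44)<.03)&(abs(y+.198)<.03); pk=W[k]
print('ring',k.sum(),cv2.minEnclosingCircle(pk[:,:2].astype(np.float32)*1000),pk.mean(0).round(4))
g=(H>40)&(H<85)&(S>100)&(abs(x-.44)<.03)&(abs(y+.198)<.04); print('green',g.sum(),W[g].mean(0) if g.any() else '')
E
python3 rk.py
```

```text
[ 0.4391 -0.3702  0.2559]
red 598 [ 0.4439 -0.3663  0.0868] [ 0.4595 -0.3521  0.1528]
top disc (451.97174072265625, -359.5119323730469) 7.777414321899414 [ 0.4516 -0.3595  0.1505] 293
axis at z=.12 [ 0.4526 -0.3595] lean [0.002 0.   ] at .055 [ 0.4524 -0.3595] at .152 [ 0.4526 -0.3595]
rack ((502.1903076171875, -364.4804992675781), (40.04907989501953, 151.1215057373047), 84.2174072265625) 0.048630829743773085
box 6134 ((430.6655578613281, -194.9557342529297), (90.44479370117188, 81.32945251464844), 3.552638292312622) 0.0587947352630018
ring 273 ((430.7754211425781, -194.74807739257812), 17.615652084350586) [ 0.4308 -0.1936  0.0596]
green 26 [ 0.43447529 -0.18476676  0.02593967]
```

```bash
python3 -m inch '[[4,5,8,-0.005,0,0],[6,7,15,0,0,0],[1,3,15,0,0,0],[0,0,9,0,0,0],[0,0,0,0,0,0],[0,0,0,0,0,0],[0,0,0,0,0,0]]'; python3 g.py 0.4535 -0.3597 0.12 3.1416 0 1.571; python3 rk.py | head -5; python3 -c "
from h import *
save(snap('wrist'),'w12')"
```

```text
t: 17.55
ee_pos: [0.4534, -0.3614, 0.2096]
orientation: [3.141, 0.001, 1.571]
force: [-0.5, 0.2, -0.5]
finger_gap: 0.0853
t 17.55 pos [ 0.4534 -0.3614  0.2096] rpy [3.1411e+00 8.0000e-04 1.5707e+00] gap 0.0853 F [-0.5  0.2 -0.5]
rotvec [ 0.0005  0.0008 -0.0003] shift_after_turn [ 1.7  0.1 89.6] shift_now [ 1.8  0.  89.6]
[ 0.4534 -0.3614  0.2096]
red 917 [ 0.4441 -0.3663  0.0845] [ 0.4598 -0.3518  0.1525]
top disc (452.00750732421875, -359.2575378417969) 7.771213054656982 [ 0.4516 -0.3593  0.1505] 445
axis at z=.12 [ 0.4526 -0.3594] lean [0.002 0.   ] at .055 [ 0.4525 -0.3594] at .152 [ 0.4527 -0.3594]
rack ((501.9208984375, -364.43206787109375), (40.054500579833984, 150.32884216308594), 84.22549438476562) 0.048669341050189247
```

View pics/w12.png

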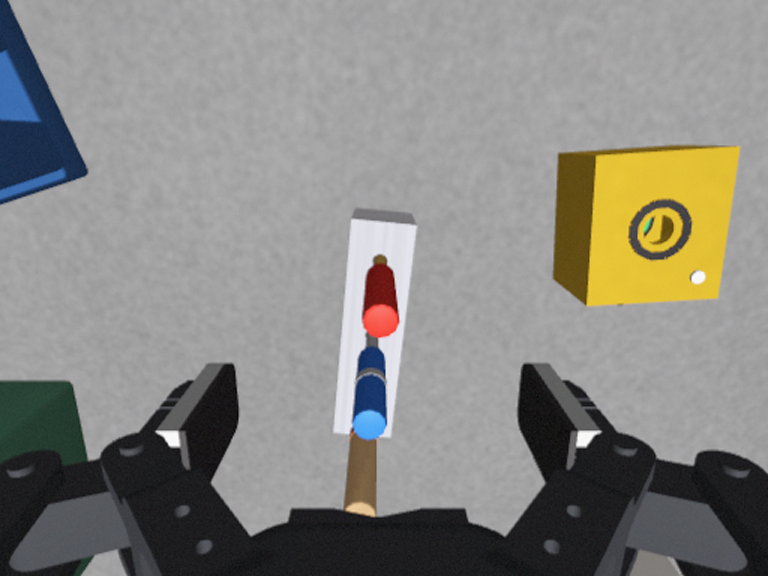

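```bash
python3 -m inch '[[1,0,10,0,0,0],[1,-0.5,18,0,0,0],[0,0,20,0,0,0],[0,0,18,0,0,0],[0,0,12,0,0,0],[0,0,8,0,0,0],[0,0,3,0,0,0],[0,0,0,0,0,0],[0,0,0,0,0,0]]' && python3 g.py 0.4528 -0.3595 0.12 3.1416 0 1.571 && python3 -m inch '[[0,0,0,0,0,0],[0,0,0,0,0,0],[0,0,0,0,0,0],[0,0,0,0,0,0],[0,0,0,0,0,0],[0,0,0,0,0,0],[0,0,0,0,0,0],[0,0,0,0,0,0]]' 1 90; python3 -c "
from h import *
save(snap('wrist'),'w13')"
```

```text
t: 18.4
ee_pos: [0.4531, -0.3594, 0.1205]
orientation: [3.141, 0.001, 1.571]
force: [-0.5, -0.2, -0.3]
finger_gap: 0.0853
t 18.4 pos [ 0.4531 -0.3594  0.1205] rpy [3.1410e+00 6.0000e-04 1.5708e+00] gap 0.0853 F [-0.5 -0.2 -0.3]
rotvec [ 0.0006  0.0006 -0.0002] shift_after_turn [-0.1 -0.3  0.5] shift_now [-0.1 -0.3  0.5]
t: 19.07
ee_pos: [0.453, -0.3595, 0.1203]
orientation: [3.141, 0.001, 1.571]
force: [-0.4, -0.4, 4.8]
finger_gap: 0.014
```

View pics/w13.png

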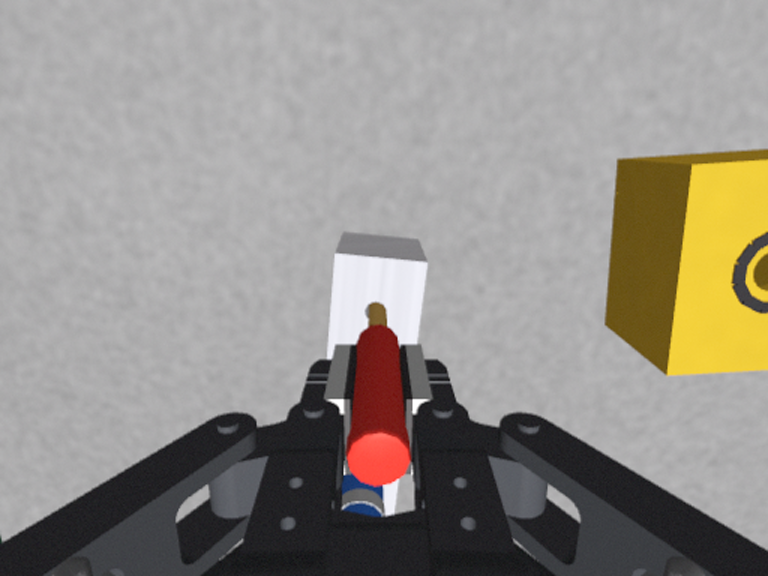

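The red stylus is gripped at (380,400). I'll lift it straight up.

```bash
python3 -m inch '[[0,0,-3,0,0,0],[0,0,-6,0,0,0],[0,0,-9,0,0,0],[0,0,-12,0,0,0],[0,0,-14,0,0,0],[0,0,-16,0,0,0],[0,0,-16,0,0,0],[0,0,-14,0,0,0],[0,0,-8,0,0,0],[0,0,-4,0,0,0]]' && python3 -m inch '[[0,0,0,0,0,0],[0,0,0,0,0,0]]'
python3 - <<'E'
from h import *
save(snap('wrist'),'w14')
s=snap('scene'); cv2.imwrite('pics/s14.png',cv2.resize(cv2.cvtColor(s['color'][90:250,60:260],cv2.COLOR_RGB2BGR),None,fx=3.5,fy=3.5,interpolation=2))
E
python3 g.py 0.4307 -0.195 0.21 3.1416 0 1.571
```

```text
t: 19.95
ee_pos: [0.4531, -0.3591, 0.2236]
orientation: [3.14, 0.001, 1.571]
force: [0.3, -0.1, -1.7]
finger_gap: 0.0138
t: 20.12
ee_pos: [0.4527, -0.3588, 0.2217]
orientation: [-3.141, -0.0, 1.571]
force: [0.2, 0.1, -1.5]
finger_gap: 0.0137
t 20.22 pos [ 0.4525 -0.3588  0.2212] rpy [-3.1403e+00 -7.0000e-04  1.5711e+00] gap 0.014 F [-0.3  0.1 -0.7]
rotvec [-0.0013 -0.0007  0.0001] shift_after_turn [163.8 -21.8  11.2] shift_now [163.8 -21.8  11.3]
```

View pics/w14.png

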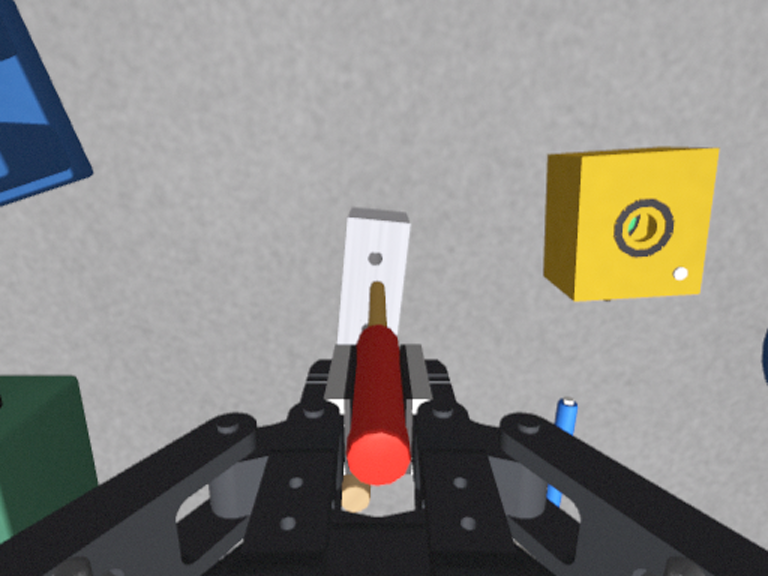

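View pics/s14.png

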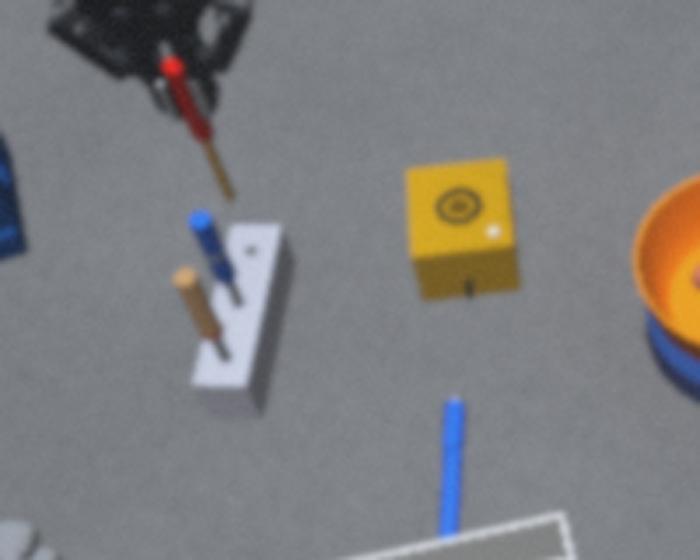

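```bash
python3 -m inch '[[8,-1,2,0,0,0],[16,-2,2,0,0,0],[22,-3,2,0,0,0],[26,-3,2,0,0,0],[28,-4,2,0,0,0],[24,-3,0,0,0,0],[18,-3,0,0,0,0],[12,-2,0,0,0,0],[6,-1,0,0,0,0],[2,0,0,0,0,0]]' && python3 -m inch '[[0,0,0,0,0,0],[0,0,0,0,0,0]]'
cat > st.py <<'E'
from h import *
import sys
s=snap('wrist'); save(s,'w'+sys.argv[1]); W=cloud(s); x,y,z=[W[...,i] for i in range(3)]
hsv=cv2.cvtColor(s['color'],cv2.COLOR_RGB2HSV); H,S,V=[hsv[...,i].astype(int) for i in range(3)]
e=s['obs']['ee_pos']; print('TCP',e.round(4),s['obs']['orientation'].round(4))
v,u=np.mgrid[0:384,0:512]
from scipy.optimize import least_squares
near=(np.hypot(x-e[0],y-e[1])<.025)&(s['range_z']>0.05)
zt=e[2]-.108
sh=near&(z>zt-.004)&(z<zt+.066)&(S>60)&(H>8)&(H<32)
rd=near&((H<6)|(H>174))&(S>140)&(z>e[2]-.05)
def cyl(b,rad,z0):
    def f(q):
        a=np.array([q[2],q[3],1]); a/=np.linalg.norm(a); d=b-np.array([q[0],q[1],z0]); return np.linalg.norm(np.cross(d,a),axis=1)-rad
    return least_squares(f,[b[:,0].mean(),b[:,1].mean(),0,0],loss='soft_l1',f_scale=.001).x
for n,m,rad in [('shank',sh,.004),('red',rd,.008)]:
    b=W[m]
    if len(b)>20:
        q=cyl(b,rad,zt); print(n,len(b),'z',b[:,2].min().round(4),b[:,2].max().round(4),'axis@tip',q[:2].round(4),'lean',q[2:].round(4))
yb=(H>18)&(H<32)&(S>120)&(abs(z-.06)<.006)&(x>.36)&(x<.50)&(y<-.13)&(y>-.26)
print('box',yb.sum(),cv2.minAreaRect(W[yb][:,:2].astype(np.float32)*1000),np.median(z[yb]).round(4))
k=(V<80)&(S<90)&(abs(z-.06)<.006)&(np.hypot(x-.431,y+.195)<.03); pk=W[k]
print('ring',k.sum(),cv2.minEnclosingCircle(pk[:,:2].astype(np.float32)*1000),pk.mean(0).round(4))
def ringfit(p):
    A=np.c_[2*p[:,:2],np.ones(len(p))]; q=np.linalg.lstsq(A,(p[:,:2]**2).sum(1),rcond=None)[0]; return q[:2],np.sqrt(q[2]+q[0]**2+q[1]**2)
print(ringfit(pk))
E
python3 st.py 15
```

```text
t: 21.05
ee_pos: [0.4307, -0.1963, 0.2119]
orientation: [-3.141, 0.0, 1.572]
force: [0.1, -0.6, -1.5]
finger_gap: 0.014
t: 21.22
ee_pos: [0.431, -0.1981, 0.212]
orientation: [3.141, 0.001, 1.57]
force: [-0.3, -0.1, -0.2]
finger_gap: 0.0144
TCP [ 0.431  -0.1981  0.212 ] [3.1414e+00 8.0000e-04 1.5700e+00]
shank 326 z 0.1043 0.1641 axis@tip [ 0.4306 -0.1975] lean [0.0005 0.0053]
red 3436 z 0.1746 0.2438 axis@tip [ 0.4301 -0.1977] lean [0.0081 0.0065]
box 7160 ((430.648193359375, -194.90138244628906), (90.61283111572266, 80.01789855957031), 3.6458165645599365) 0.0587
ring 0 ((0.0, 0.0), 0.0) [nan nan nan]
(array([0., 0.]), np.float64(0.0))st.py:23: RuntimeWarning: Mean of empty slice.
  print('ring',k.sum(),cv2.minEnclosingCircle(pk[:,:2].astype(np.float32)*1000),pk.mean(0).round(4))
  ret = um.true_divide(
```

View pics/w15.png

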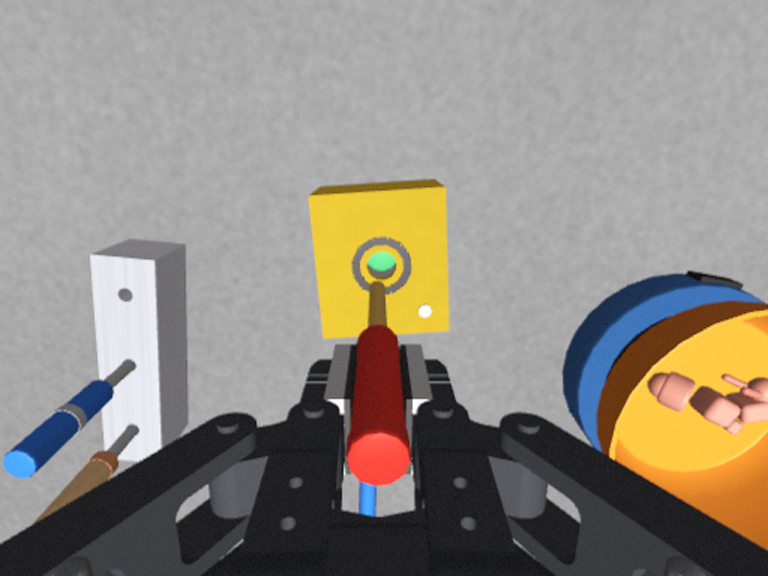

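```bash
python3 - <<'E'
from h import *
s=snap('wrist'); C=s['C2W']
for u,v in [(381/1.5,267/1.5)]:
    d=C[:3,:3]@np.array([(u-s['cx'])/s['f'],(v-s['cy'])/s['f'],1]); k=(.0595-C[2,3])/d[2]; print('ring',C[:3,3]+k*d)
E
python3 -m inch '[[1,0,2,0,0,0],[1.6,0,4,0,0,0],[0,0,8,0,0,0],[0,0,8,0,0,0],[0,0,6,0,0,0],[0,0,2,0,0,0],[0,0,0,0,0,0],[0,0,0,0,0,0]]'; python3 st.py 16 2>/dev/null
```

```text
ring [ 0.43132164 -0.19492665  0.0595    ]
t: 21.98
ee_pos: [0.4308, -0.1946, 0.1818]
orientation: [-3.141, 0.0, 1.571]
force: [-0.3, 0.6, -0.2]
finger_gap: 0.014
TCP [ 0.4308 -0.1946  0.1818] [-3.1412e+00  1.0000e-04  1.5710e+00]
shank 317 z 0.0753 0.1341 axis@tip [ 0.4302 -0.194 ] lean [0.0037 0.0053]
red 3432 z 0.1449 0.2141 axis@tip [ 0.4299 -0.1939] lean [0.0084 0.0044]
box 8328 ((430.69622802734375, -194.91346740722656), (90.79652404785156, 79.99564361572266), 3.5669302940368652) 0.0587
ring 0 ((0.0, 0.0), 0.0) [nan nan nan]
(array([0., 0.]), np.float64(0.0))
```

View pics/w16.png

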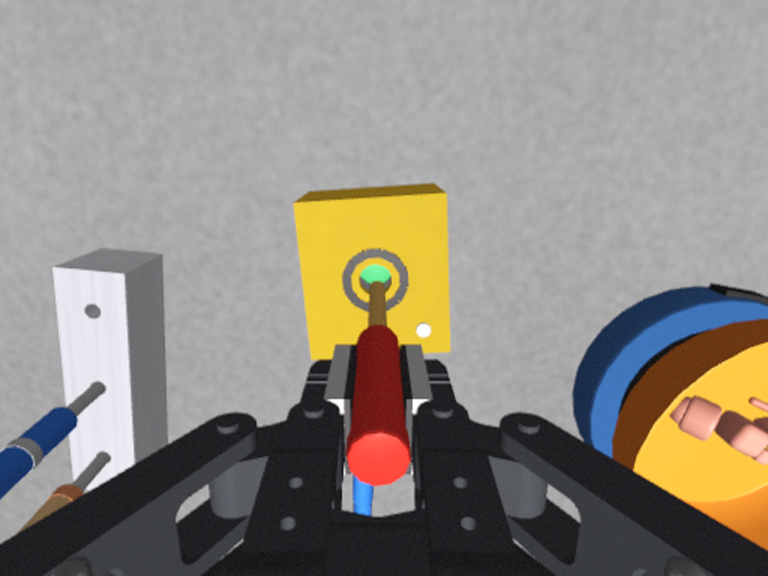

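The tip is within 1 mm of the hole centre, which is at (375,280) in the picture. I'll lower it through.

```bash
python3 -m inch '[[-0.8,0.5,3,0,0,0],[0,0,6,0,0,0],[0,0,8,0,0,0],[0,0,8,0,0,0],[0,0,8,0,0,0],[0,0,5,0,0,0],[0,0,2,0,0,0],[0,0,0,0,0,0],[0,0,0,0,0,0]]' - 110; python3 -m inch '[[0,0,2,0,0,0],[0,0,2,0,0,0],[0,0,0,0,0,0],[0,0,0,0,0,0]]'; python3 st.py 17 2>/dev/null | head -3
```

```text
t: 22.78
ee_pos: [0.4313, -0.1954, 0.1419]
orientation: [-3.141, 0.0, 1.571]
force: [0.8, -0.7, 0.3]
finger_gap: 0.0137
t: 23.12
ee_pos: [0.4315, -0.1955, 0.1381]
orientation: [3.141, 0.0, 1.571]
force: [0.2, -0.4, 1.2]
finger_gap: 0.0141
TCP [ 0.4315 -0.1955  0.1381] [3.141e+00 4.000e-04 1.571e+00]
shank 2453 z 0.034 0.09 axis@tip [  1.1872 -20.4249] lean [-25.195  670.4863]
red 3416 z 0.1013 0.17 axis@tip [ 0.4308 -0.1949] lean [0.0067 0.0054]
```

```bash
for i in 1; do python3 -m inch '[[0,0,2,0,0,0],[0,0,0,0,0,0],[0,0,0,0,0,0]]'; python3 -m inch '[[0,0,2,0,0,0],[0,0,0,0,0,0],[0,0,0,0,0,0]]';  python3 -m inch '[[0,0,1,0,0,0],[0,0,0,0,0,0],[0,0,0,0,0,0]]'; python3 -m inch '[[0,0,1,0,0,0],[0,0,0,0,0,0],[0,0,0,0,0,0]]'; done
```

```text
t: 23.42
ee_pos: [0.4315, -0.1955, 0.1361]
orientation: [3.141, 0.0, 1.571]
force: [0.9, -0.0, 2.8]
finger_gap: 0.0137
t: 23.67
ee_pos: [0.4315, -0.1955, 0.134]
orientation: [3.141, 0.0, 1.571]
force: [0.5, -0.2, 2.6]
finger_gap: 0.0136
t: 23.92
ee_pos: [0.4315, -0.1955, 0.133]
orientation: [3.141, 0.0, 1.571]
force: [-0.1, -0.6, 4.9]
finger_gap: 0.0136
t: 24.17
ee_pos: [0.4316, -0.1955, 0.1322]
orientation: [3.141, 0.0, 1.571]
force: [0.2, -0.1, 8.2]
finger_gap: 0.0134
```

```bash
python3 -m inch '[[0,0,0.7,0,0,0],[0,0,0,0,0,0],[0,0,0,0,0,0]]'; python3 -m inch '[[0,0,0.6,0,0,0],[0,0,0,0,0,0],[0,0,0,0,0,0],[0,0,0,0,0,0]]'; python3 -m inch '[[0,0,0,0,0,0],[0,0,0,0,0,0],[0,0,0,0,0,0],[0,0,0,0,0,0]]';python3 st.py 18 2>/dev/null | head -3; python3 -c "
from h import *
save(snap('scene'),'s18'); save(snap('top'),'t18')"
```

```text
t: 24.42
ee_pos: [0.4318, -0.1955, 0.132]
orientation: [3.14, 0.001, 1.571]
force: [-0.6, 0.5, 15.9]
finger_gap: 0.0139
t: 24.75
ee_pos: [0.432, -0.1956, 0.1318]
orientation: [3.139, 0.001, 1.571]
force: [-1.7, 1.2, 20.1]
finger_gap: 0.0137
t: 25.08
ee_pos: [0.432, -0.1956, 0.1318]
orientation: [3.14, 0.001, 1.571]
force: [-1.4, 1.1, 21.3]
finger_gap: 0.0138
TCP [ 0.432  -0.1956  0.1318] [3.1395e+00 6.0000e-04 1.5709e+00]
shank 2410 z 0.0202 0.0847 axis@tip [ 0.4325 -0.6058] lean [-0.1597 11.6336]
red 3434 z 0.0952 0.1637 axis@tip [ 0.4309 -0.1947] lean [0.0099 0.0028]
```

View pics/w18.png

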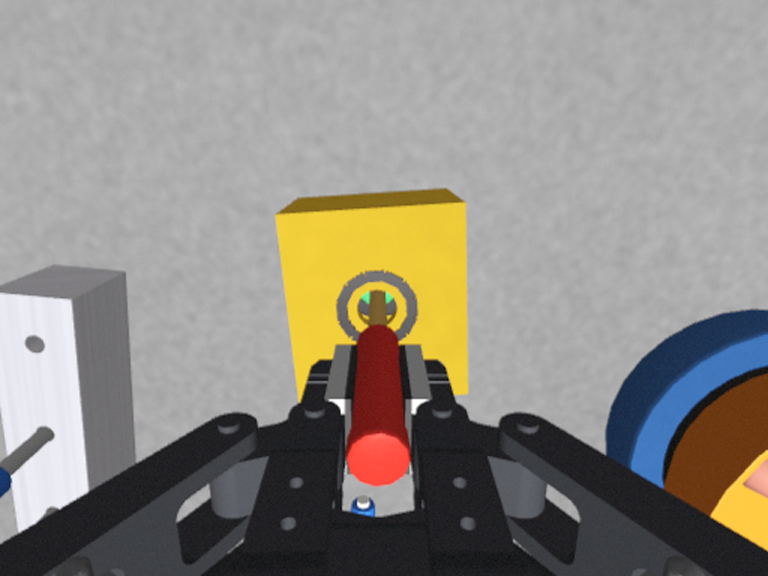

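View pics/s18.png

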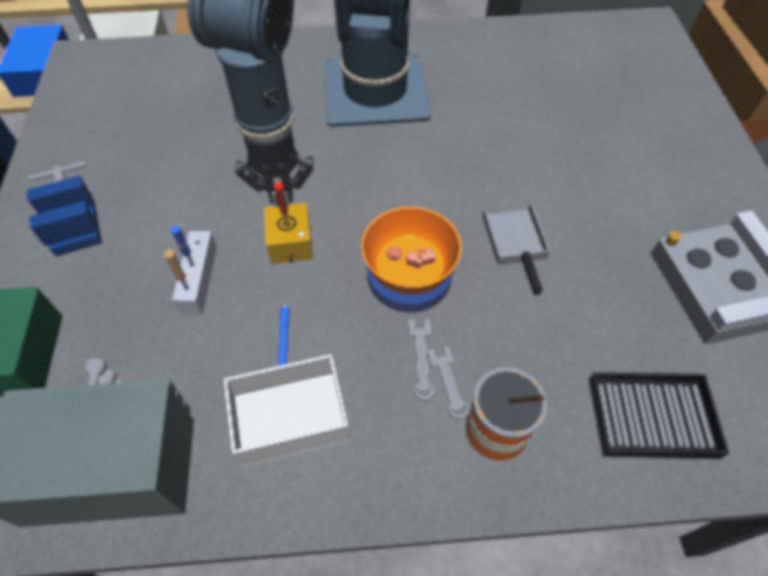

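The force rose steeply after about 6 mm of travel and is steady at about 21 N, so the button is bottomed. The stylus is upright in the hole, the tray is flat and the castings are in the bowl. I'm handing in.

```bash
python3 -m inch '[[0,0,0,0,0,0],[0,0,0,0,0,0],[0,0,0,0,0,0],[0,0,0,0,0,0]]'; python3 -c "
from rig import r
print(r.finish_job())"
```

```text
t: 25.57
ee_pos: [0.432, -0.1956, 0.1318]
orientation: [3.14, 0.001, 1.571]
force: [-1.2, 0.7, 20.7]
finger_gap: 0.0139
the job is handed in; nothing more can be done
None
```

I tipped all three castings into the bowl and put the tray back flat on the bench, released. I then took the red stylus from the rack and handed the job in at 25.6 s with it holding the green button down. No verdict was reported.

**Last checks before handing in:**
- **Castings and tray:** the last scene picture shows three castings in the bowl and the tray standing free. I measured the tray floor slope at under 0.3°, with no force on the gripper after release.
- **Stylus and button:** the stylus was upright to within about 0.6° and within about 1 mm of the hole centre. The wrist force was steady at about 21 N and rose steeply after about 6 mm of travel. I took that as fully down, since the button's own travel can't be read.
- **Other objects:** the other tools and the clutter look unmoved in the last scene picture; I did not measure them.

**Disagreements:**
- The fixed cameras and the wrist camera differed by about 4 mm on the tray handle, 3–5 mm on the stylus and 8 mm on the box centre. I used the wrist values for the grasps and the hole, and they fitted.
- Just after lifting, the tray floor measured about 2.4° nose-down. It was flat again once set down.
- During the carry the measured load wandered by about 1 N, so I used the pictures rather than the weight to confirm the tray was empty.
- The tray tilt stopped at 28.6° because the sixth joint was near its limit. That was enough for all three castings to slide out.

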